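# Take up the drawer tray's hold-down screw, test that it holds, shut the flap

### The job

The camera drawer's tray is working loose: in the compartment with the open acrylic flap, swing the clamping lever of the hold-down screw clockwise until it comes up tight, then keep pushing steadily sideways on its upright knob with about 8 N for a full two seconds to check that it holds; push, do not pinch. Do not lean on it so hard that the brass insert below spins round in the tray, and leave the lever tight when you let go. Then gently shut the flap over the compartment, leaving the filters, caps, ring and blower where they lie.

Things in the scene. Friction and masses are not known exactly. Their poses are not given: they have to be found in the camera images.
- drawer: Fixed teak drawer with a grey tray, outside x -130 to +170, y -250 to +250 mm, rim 58 mm high. Origin on the cabinet top; x points away from the robot, z up. Flap compartment: inside x -115 to +15, y -80 to +80 mm, floor at z 12, walls 3 mm thick with tops at z 62. Side bays beyond it (things up to 64 mm high) and a bay behind the flap. A bar handle stands 22 mm out of the near side.
- screw_axis (a point): Point on the vertical axis of the hold-down screw, 41 mm above the cabinet top. The axis stands in the compartment at drawer x -40, y +15 mm.
- knob (a point): Top centre of the upright knob at the end of the lever: a vertical cylinder 14 mm across, from 28 to 56 mm above the cabinet top, 40 mm from the screw axis. The lever's arm is 11 mm wide, 28 to 36 mm above the cabinet top; the hub on the axis is 40 mm across, top at 38 mm. Once tight it is springy: the knob gives about 3 mm at 8 N.
- lever: The black clamping lever. Origin on the screw axis 28 mm above the cabinet top; its -x axis points from the screw axis to the knob.
- screw (a joint): Turn of screw and lever, rad, growing clockwise seen from above, 0 backed off. Starts between 0.2 and 0.7. It comes up tight somewhere between 1.2 and 2.0, a different place each time that cannot be seen, only felt. Turning freely takes under 1 N at the knob; it stays where it is left. When tight the lever points along the drawer's -x within 0.5 rad; the push is then roughly along drawer +y.
- insert: The brass hexagonal insert (46 mm across flats, 5 mm high) the screw runs in, with the steel seat that stops the screw hidden inside the lever's hub; it takes the load once the screw is tight. Origin on the screw axis, 16 mm above the cabinet top.
- insert_mark (a point): Top of a small dark pin, 6 mm tall, on the brass insert under the lever, 21.5 mm from the screw axis. The insert must not turn: it spins round in the tray when the push on the knob goes beyond about 15 N.
- flap (a joint): Opening angle of the acrylic flap, rad: 0 shut (lying level on the compartment walls), 1.57 upright, 2.05 leaning back at its stop. Starts open, between 1.65 and 1.95. A stiff hinge: it stays at any angle and takes 1 to 2 N at its free edge to move.
- flap_hinge (a point): Middle of the flap's hinge line, which runs along the drawer's y on the far (+x) wall of the compartment, 62.5 mm above the cabinet top.
- flap_edge (a point): Middle of the flap's free edge, on its outer face, 134 mm from the hinge line. The flap is clear acrylic 4 mm thick, 156 mm wide, its last 10 mm a grey strip 7 mm thick. The outer face looks up when shut, away from the robot when open.
- filter0: Round glass filter in a square clear snap case 74 mm wide, 12 mm high; bystander. Origin: centre of underside.
- filter1: The same, case 68 mm wide; bystander.
- filter2: The same, case 62 mm wide; bystander.
- stepring: Black step-up ring, 72 mm across, 7 mm high; bystander. Origin: centre of underside.
- bulb: Silicone blower bulb lying on its side, 52 mm thick, 115 mm long along its x; bystander. Origin: underside.
- lenscap: Matte lens cap 68 mm across, 11 mm high; bystander. Origin: centre of underside.
- smallcap: Small round black cap 30 mm across, 10 mm high, beside the screw; bystander. Origin: centre of underside.

How it is judged (in metres and radians):
On the way, in this order (a step that is already met when the one before it is completed fails the run):
1. the lever is swung clockwise most of the way to tight (screw joint above 1 rad) (value of joint screw above 1 rad), for 0.05 s.
2. with the screw bearing on its seat (over 8 N there), the fingers push on the lever with 6 to 11 N for one and a half seconds on end (contact force between lever and insert above 8 N and contact force between the fingers and lever between 6 and 11 N), for 1.5 s.
3. the flap is shut after that (below 0.06 rad) (value of joint flap below 0.06 rad), for 0.2 s.
At the end, for the whole second after the job is handed in: The flap is shut (below 0.06 rad) and at rest, the lever has not been swung back (screw joint above 1.1 rad) and the brass insert has not turned (its mark within 1 mm of its start) (value of joint flap below 0.06 rad and velocity of joint flap between -0.05 and 0.05 rad/s and value of joint screw above 1.1 rad and distance of insert_mark from where it was at the start of the episode below 0.001 m); the robot touches nothing.
It fails at once if the brass insert is spun in the tray (its mark moves more than 1 mm) (distance of insert_mark from where it was at the start of the episode above 0.001 m).
It fails at once if the lever is pushed or pinched with more than 20 N (contact force between the fingers and lever above 20 N).
It fails at once if the flap is leaned on with more than 35 N (contact force between the fingers and flap above 35 N).
It fails at once if a bystander in the tray is moved by more than 15 mm (distance of any of filter0, filter1, filter2, stepring, bulb, lenscap, smallcap from where it was at the start of the episode above 0.015 m).
It also fails if it takes over 64 s, if anything falls off the work surface, if the arm or the gripper's body presses on something with over 40 N, if the wrist force passes 120 N, or if a joint passes its speed limit or range.

### The arm

A 6-joint arm with a two-finger parallel gripper is mounted at the origin on the work surface. World frame = base frame: x ahead of the robot, y to its left, z up, the work surface at z = 0. Lengths are in m, angles in degrees, forces in N, time in s.
With the tool pointing down it reaches from about 0.375 to 0.9 m from the base axis. Payload 3.1 kg.
Tool frame: the origin (TCP) lies at the very end of the fingers, on their centre line; the grasp point (between the pads) lies grip_point_offset behind it (grip_point_offset is the distance from the TCP to the grasp point, in m); z points along the fingers, y is the line along which they close (so a half turn about z gives the same grasp; the last joint's range is limited). The gripper opens to 87 mm and grips with 3 to 60 N. Pads are 19 mm wide; open, the fingers measure 117 mm over their backs; the gripper's body (75 mm by 190 mm) begins 51 mm behind the grasp point.
Start: joints at [-73.539, 30.224, 82.088, -0, 67.689, -10.227], TCP at [0.281, -0.558, 0.223] pointing down, gripper open.
Joint ranges: [-176.69, 176.69], [-43.24, 126.21], [12.49, 139.97], [-82, 262], [0, 151.66], [-163.58, 163.58]. Speed limits (degrees/s): [159.86, 159.86, 180, 180, 180, 180].

### API

Orientations are given as a 3x3 rotation matrix whose columns are the frame's x, y, z axes.
In Python, from rig import * gives the robot as it stands.
- The arm moves only by the tool move_arm, never from a script. Its argument "increments" is a list of rows, each a list of 3 entries, a list of its own where there are three numbers: the shift along the tool's x, y, z in units of 30 mm (1.0 is 30 mm), then the turn, a rotation vector about the tool's x, y, z in units of 120 degrees (1.0 is 120 degrees), then the closure, from 0 (fully open) to 1 (shut). A call has 1 to 20 rows; each row shifts and turns the commanded pose from where the row before left it, along the tool's axes as they then stand; what a row does not reach is not made up. A row lasts 1/12 s, in which the tool goes at most 41.7 mm and 7.16 degrees, less where a joint would pass 70% of its speed; a pose out of reach is approached as far as the arm can. A call with a number of a shift or a turn outside -1 to 1 is refused whole. A call with a gripper value outside its range is refused whole. The fingers move at their own pace and stop on an object; the grip force is fixed at half the most. Time passes only in rows, so rows that do not move let the fingers close. It gives the time, the measured TCP pose, the force, the opening and the grip force at its end, in the units of the state.
- read_state(): the state, without advancing time (a new reading comes with each control period).
- capture(name): name is "side" or "top"; returns a dict with "img" (400x640x3 uint8, red, green, blue), "mtx" (3x3 intrinsics, pixels), "eye" and "rotation" of the camera in the world. Camera axes: x right, y down, z forward; pixel columns grow to the right and rows downward; lengths in m; the calibration is good to about 2 mm. A picture is of the moment at which its call begins. There is no depth.
- hand_in(): hands the job in; it is judged then, once.
Trained networks look in a picture, given as the dict that the camera call returned (one of the last four; its "shot" number tells which), for a name from the list of things; names that differ only in an ending like _2 or _b are one class to them, and where a whole thing is asked for, a point or a joint stands for the part that bears it (a point fixed in the world has none). Each returns a list of dicts, best first, with "confidence" (0 to 1); they miss things now and then, are a little off and sometimes report something else, mostly with a low value. They report only what shows in the picture. A call takes as long as a camera call.
- search_frame(picture, label): "extent" ([left, top, right, bottom] as shares, 0 to 1, of the picture: columns of its width, rows of its height, round what is visible of it).
- pinpoint(picture, label): "xy" ([column, row] as shares, 0 to 1, of the picture: columns of its width, rows of its height: a listed point, or the origin of a listed thing).
The state is a dict: "time_s": time; "joint_positions": joint angles; "qvel": joint speeds; "tau": joint torques, N m; "position": TCP position; "tcp_rot": TCP orientation; "force": force on the tool from outside, world axes, zero at the start; "moment": the same for the moment, N m; "opening": opening from 0.0 (shut) to 1.0 (fully open); "grasp_force": force on a finger pad.
Only numpy, scipy, OpenCV 4.12 (cv2) and the standard library are available. Lean on these libraries where they do the work, as an engineer would, in place of code of your own. Each camera call takes 0.05 s, during which the arm holds its last target. There are 200 camera calls.

## Working session

There is one attempt and no reset: what is moved stays moved. The work goes in short steps, Python scripts to look and compute and a tool call to move; the robot and the scene stay as the last step left them, time stands still between calls to the robot, and variables do not carry over. Pictures are saved under pics/ and viewed, at most 10 in all, crops included, and the job is handed in when it is done.

Besides the shell and the picture viewer there is one more tool, called after "Emit:" as a command line: name --argument value ..., lists and objects as JSON in quotes. move_arm: Moves the arm, as the interface text tells. Its arguments: {"type":"object","properties":{"increments":{"type":"array"}},"required":["increments"]}

```bash
ls; mkdir -p pics
cat > h.py <<'E'
from rig import *
import numpy as np, cv2
def ray(c,xy):
    p=np.array([xy[0]*640,xy[1]*400,1.]); d=np.array(c["rotation"])@(np.linalg.inv(np.array(c["mtx"]))@p)
    return np.array(c["eye"]),d/np.linalg.norm(d)
def atz(c,xy,z):
    e,d=ray(c,xy); return e+d*(z-e[2])/d[2]
def tri(l):
    A=np.zeros((3,3));b=np.zeros(3)
    for c,xy in l:
        e,d=ray(c,xy);P=np.eye(3)-np.outer(d,d);A+=P;b+=P@e
    return np.linalg.solve(A,b)
def proj(c,p):
    q=np.array(c["mtx"])@(np.array(c["rotation"]).T@(np.array(p)-np.array(c["eye"])));return q[:2]/q[2]
E
python3 - <<'E'
from h import *
np.set_printoptions(precision=4,suppress=True)
s=read_state();print({k:s[k] for k in("time_s","position","tcp_rot","force","opening")})
T=capture("top");S=capture("side")
for n,c in(("top",T),("side",S)):
    cv2.imwrite(f"pics/{n}0.png",c["img"][:,:,::-1]);print(n,c["eye"],c["rotation"],c["mtx"])
for l in["drawer","screw_axis","knob","lever","insert_mark","flap_hinge","flap_edge","smallcap"]:
    a=pinpoint(T,l);b=pinpoint(S,l)
    print(l,[(np.round(np.array(x["xy"])*[640,400],1),round(x["confidence"],2)) for x in a[:2]],[(np.round(np.array(x["xy"])*[640,400],1),round(x["confidence"],2)) for x in b[:2]], tri([(T,a[0]["xy"]),(S,b[0]["xy"])]) if a and b else "")
E
```

```text
pics
{'time_s': 0.0, 'position': array([ 0.2805, -0.5577,  0.2216]), 'tcp_rot': array([[ 0.8935,  0.4491, -0.0006],
       [ 0.4491, -0.8935,  0.0021],
       [ 0.0004, -0.0021, -1.    ]]), 'force': array([ 0.4783, -0.1695,  0.129 ]), 'opening': 0.9953000875501407}
top [0.4424 0.043  0.7862] [[ 0.0081 -0.986   0.1664]
 [-0.9998 -0.0053  0.0173]
 [-0.0161 -0.1665 -0.9859]] [[398.5649   0.     320.5649]
 [  0.     398.5649 205.5434]
 [  0.       0.       1.    ]]
side [0.32   0.7397 0.6322] [[-0.9403 -0.1976  0.2771]
 [-0.3403  0.5643 -0.7522]
 [-0.0078 -0.8016 -0.5979]] [[437.3673   0.     318.2513]
 [  0.     437.3673 202.8929]
 [  0.       0.       1.    ]]
drawer [(array([316.7, 199.9]), 0.85)] [(array([310.9, 232.8]), 0.77)] [0.5856 0.0645 0.0099]
screw_axis [(array([307.3, 219.4]), 0.9)] [(array([331.5, 234.1]), 0.74)] [0.5384 0.0803 0.0339]
knob [(array([327.9, 224.1]), 0.67), (array([308.5, 209. ]), 0.57)] [(array([340.2, 214. ]), 0.78)] [0.5292 0.0417 0.0603]
lever [(array([303.3, 214.7]), 0.97)] [(array([327.5, 233.8]), 0.89)] [0.5458 0.0876 0.0388]
insert_mark [(array([307.1, 208.7]), 0.96)] [(array([320.6, 236. ]), 0.57)] [0.5615 0.0818 0.023 ]
flap_hinge [(array([318.1, 184.4]), 0.75)] [(array([301.2, 208.6]), 0.57), (array([308.9, 234.4]), 0.3)] [0.6059 0.0611 0.0681]
flap_edge [(array([314.5, 136.5]), 0.92)] [] 
smallcap [(array([284.5, 213.9]), 0.58)] []
```

Run:
```python
import cv2
a=cv2.imread("pics/top0.png");cv2.imwrite("pics/top0c.png",cv2.resize(a[90:290,200:440],None,fx=3,fy=3,interpolation=2))
a=cv2.imread("pics/side0.png");cv2.imwrite("pics/side0c.png",cv2.resize(a[130:320,200:440],None,fx=3,fy=3,interpolation=2))
```

```text
(no output)
```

View pics/top0c.png

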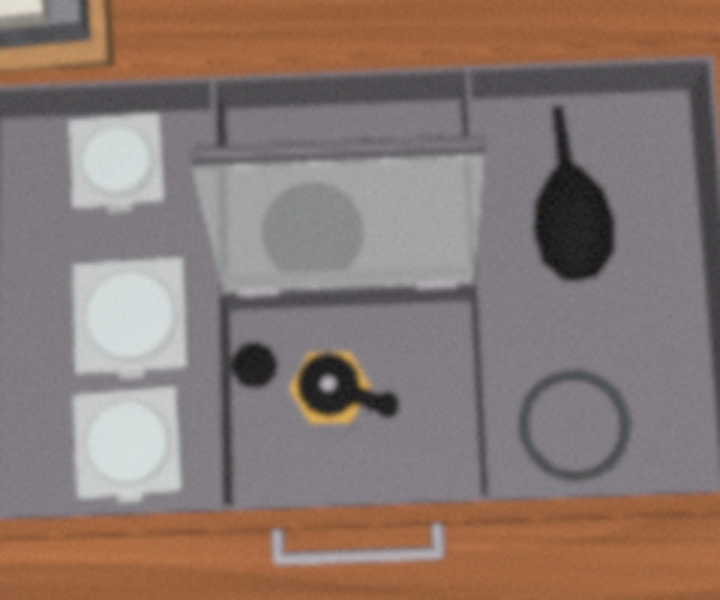

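View pics/side0c.png

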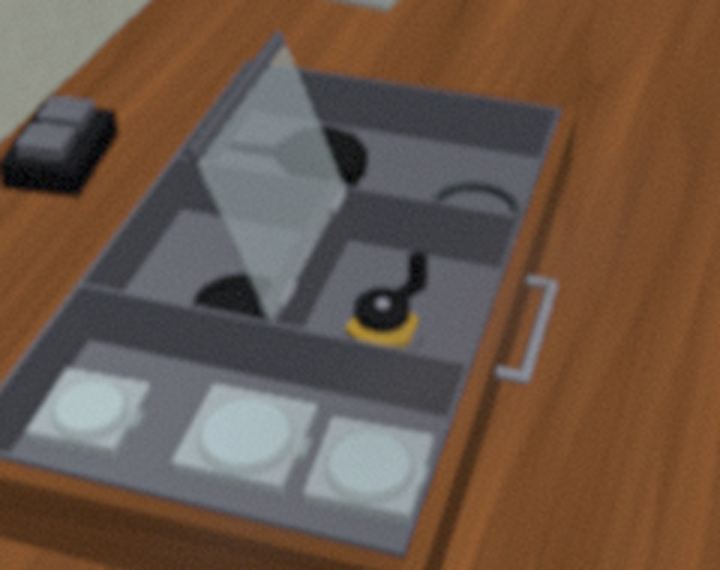

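View pics/top0.png

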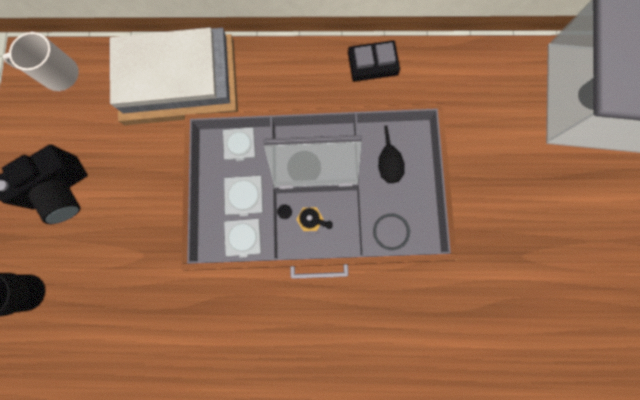

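The side view shows the lever knob pointing right (−y) and slightly toward the robot. In the top view the hub is at about (309,218) and the knob at about (329,225). The flap edge is at about row 137 and the hinge near row 187. Next I fit the drawer pose.

```bash
cat >> h.py <<'E'
from scipy.optimize import least_squares
def D(pose,p):
    x,y,a=pose;p=np.array(p,float);c,s=np.cos(a),np.sin(a)
    return np.array([x+c*p[0]-s*p[1],y+s*p[0]+c*p[1],p[2]])
E
python3 - <<'E'
from h import *
np.set_printoptions(precision=4,suppress=True)
T=capture("top");S=capture("side")
def C(u,v): return (200+u/3,90+v/3)
def CS(u,v): return (200+u/3,130+v/3)
obs=[(T,C(227,505),(-.115,.0815,.062)),(T,C(485,495),(-.115,-.0815,.062)),
(T,C(328,383),(-.04,.015,.041)),(T,C(213,83),(.163,.0815,.062)),(T,C(467,70),(.163,-.0815,.062)),
(T,C(225,295),(.0165,.0815,.062)),(T,C(475,290),(.0165,-.0815,.062)),
(T,C(712,60),(.17,-.25,.058)),(S,CS(382,303),(-.04,.015,.041)),(S,CS(560,108),(-.13,-.25,.058)),(S,CS(405,555),(-.13,.25,.058))]
f=lambda p:np.concatenate([proj(c,D(p,q))-u for c,u,q in obs])
r=least_squares(f,[.58,.06,0],loss="soft_l1");print(r.x,np.degrees(r.x[2]));print(f(r.x).reshape(-1,2))
ax=D(r.x,(-.04,.015,.041));k=atz(T,np.array(C(388,403))/[640,400],.056)
for c in(T,S):
  for l in("knob","screw_axis"):
    for x in pinpoint(c,l)[:2]: print(l,x["confidence"],atz(c,x["xy"],.056 if l=="knob" else .041))
ks=atz(S,np.array(CS(418,255))/[640,400],.056)
print("axis",ax,"k",k,ks,k-ax,ks-ax)
print(r.x)
# flap angle
e=pinpoint(T,"flap_edge")[0]["xy"]
g=lambda t:proj(T,D(r.x,(.0165+-.134*np.cos(t[0]),0,.0625+.134*np.sin(t[0]))))-np.array(e)*[640,400]
q=least_squares(g,[1.8]);print("flap",q.x,q.fun)
E
```

```text
[0.5842 0.0652 0.0337] 1.9305730308328608
[[-3.7823  0.5623]
 [ 0.5501  1.5118]
 [-0.9647  0.6271]
 [ 0.135  -4.5494]
 [ 0.3148 -2.8175]
 [-3.4818 -0.6673]
 [ 0.8365 -1.4966]
 [ 5.9194 -4.7736]
 [ 0.0723 -0.9052]
 [ 6.9311 -0.3296]
 [ 3.2864  8.5127]]
screw_axis 0.84 [0.5448 0.0739 0.041 ]
knob 0.62 [0.5343 0.0433 0.056 ]
screw_axis 0.55 [0.5374 0.0808 0.041 ]
axis [0.5437 0.0788 0.041 ] k [0.5307 0.0393 0.056 ] [0.5302 0.0404 0.056 ] [-0.013  -0.0395  0.015 ] [-0.0135 -0.0384  0.015 ]
[0.5842 0.0652 0.0337]
flap [1.9555] [-3.8733  0.0338]
```

Emit:
move_arm --increments '[[[0,0,0],[0,0,0.052],1],[[0,0,0],[0,0,0.052],1],[[0,0,0],[0,0,0.052],1],[[0,0,0],[0,0,0.052],1],[[0.49,-0.967,0],[0,0,0],1],[[0.49,-0.967,0],[0,0,0],1],[[0.49,-0.967,0],[0,0,0],1],[[0.49,-0.967,0],[0,0,0],1],[[0.49,-0.967,0],[0,0,0],1],[[0.49,-0.967,0],[0,0,0],1],[[0.49,-0.967,0],[0,0,0],1],[[0.49,-0.967,0],[0,0,0],1],[[0.49,-0.967,0],[0,0,0],1],[[0.49,-0.967,0],[0,0,0],1],[[0.49,-0.967,0],[0,0,0],1],[[0.49,-0.967,0],[0,0,0],1],[[0.49,-0.967,0],[0,0,0],1],[[0.49,-0.967,0],[0,0,0],1],[[0.49,-0.967,0],[0,0,0],1],[[0.49,-0.967,0],[0,0,0],1]]'

```text
time_s: 2.92
position: [0.5024, -0.0858, 0.2228]
tcp_rot: [[1.0, 0.03, 0.0], [0.03, -1.0, -0.0], [0.0, 0.0, -1.0]]
force: [1.2, 0.0, 0.1]
opening: 0.002
grasp_force: 0.0
```

Emit:
move_arm --increments '[[[0.476,-0.95,0],[0,0,0],1],[[0.476,-0.95,0],[0,0,0],1],[[0.476,-0.95,0],[0,0,0],1],[[0.476,-0.95,0],[0,0,0],1],[[0,0,0.95],[0,0,0],1],[[0,0,0.95],[0,0,0],1],[[0,0,0.95],[0,0,0],1],[[0,0,0.95],[0,0,0],1],[[0,0,0.95],[0,0,0],1],[[0,0,0],[0,0,0],1]]'

```text
time_s: 3.75
position: [0.5516, 0.0289, 0.0753]
tcp_rot: [[0.999, 0.03, -0.011], [0.03, -1.0, 0.002], [-0.011, -0.002, -1.0]]
force: [-0.4, 0.2, -0.5]
opening: 0.004
grasp_force: 0.0
```

Run:
```python
from h import *
T=capture("top");S=capture("side");s=read_state();print(s["position"],s["force"])
a=cv2.resize(T["img"][150:290,250:390,::-1],None,fx=4,fy=4,interpolation=2)[:,:]
b=cv2.resize(S["img"][150:290,270:390,::-1],None,fx=4,fy=4,interpolation=2)
cv2.imwrite("pics/c1.png",cv2.resize(np.hstack([a,b]),None,fx=.75,fy=.75))
```

```text
[0.55504529 0.0283806  0.07958847] [ 0.23981036 -0.65873208  0.36990453]
```

View pics/c1.png

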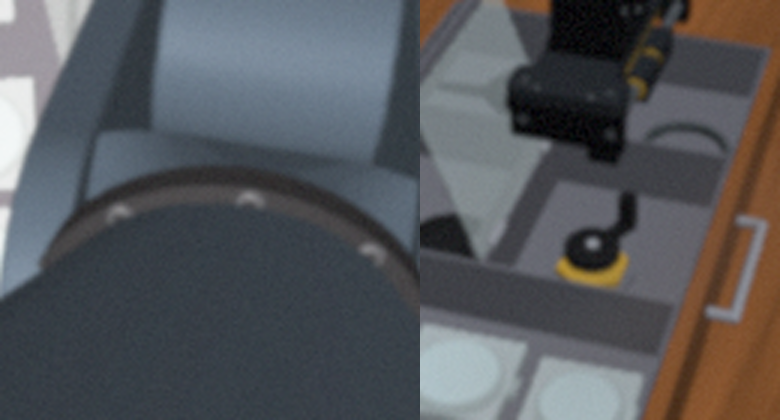

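The side view shows the closed fingertip hovering above and on the far side of the knob, clear of the flap. Next I lower it.

Emit:
move_arm --increments '[[[0,0,0.4],[0,0,0],1],[[0,0,0.4],[0,0,0],1],[[0,0,0.4],[0,0,0],1],[[0,0,0],[0,0,0],1],[[0,0,0],[0,0,0],1],[[0,0,0],[0,0,0],1]]'

```text
time_s: 4.35
position: [0.5569, 0.0281, 0.0459]
tcp_rot: [[1.0, 0.03, 0.003], [0.03, -1.0, -0.001], [0.003, 0.001, -1.0]]
force: [0.4, -0.3, -0.1]
opening: 0.003
grasp_force: 0.0
```

Run:
```python
from h import *
s=read_state();print(s["position"],s["force"])
# path plan: contact-centre positions in world vs lever angle
ax=np.array([.5437,.0788]);yaw=.0337
for a in np.radians(np.arange(15,125,10)):
    u=np.array([-np.sin(a),-np.cos(a)]);t=np.array([u[1],-u[0]]);K=ax+.04*u
    d=-t; # support distance so that K touches the box (15 y,9.5 x)+7
    best=min(np.arange(.01,.03,.0002),key=lambda r:abs(np.hypot(max(abs(d[0])*r-.0095,0),max(abs(d[1])*r-.015,0))-.007))
    print(round(np.degrees(a)),K.round(4),(K+d*best).round(4))
```

```text
[0.55689084 0.02813704 0.04588658] [ 0.38432943 -0.28890813 -0.08306438]
15 [0.5333 0.0402] [0.5498 0.0358]
25 [0.5268 0.0425] [0.5433 0.0349]
35 [0.5208 0.046 ] [0.5373 0.0344]
45 [0.5154 0.0505] [0.5318 0.0341]
55 [0.5109 0.0559] [0.525  0.0357]
65 [0.5074 0.0619] [0.5177 0.04  ]
75 [0.5051 0.0684] [0.511  0.0464]
85 [0.5039 0.0753] [0.5058 0.0534]
95 [0.5039 0.0823] [0.5019 0.0604]
105 [0.5051 0.0892] [0.4992 0.0671]
115 [0.5074 0.0957] [0.4972 0.0738]
```

Emit:
move_arm --increments '[[[-0.16,-0.205,0.1],[0,0,0],1],[[-0.135,-0.004,0],[0,0,0],1],[[-0.135,-0.004,0],[0,0,0],1],[[-0.135,-0.004,0],[0,0,0],1],[[-0.135,-0.004,0],[0,0,0],1],[[-0.135,-0.004,0],[0,0,0],1],[[-0.113,-0.03,0],[0,0,0],1],[[-0.113,-0.03,0],[0,0,0],1],[[0,0,0],[0,0,0],1],[[0,0,0],[0,0,0],1]]'

```text
time_s: 5.18
position: [0.5229, 0.036, 0.0409]
tcp_rot: [[1.0, 0.03, -0.001], [0.03, -1.0, 0.0], [-0.001, -0.0, -1.0]]
force: [-0.9, -0.2, -0.2]
opening: 0.006
grasp_force: 0.0
```

Run:
```python
from h import *
S=capture("side");s=read_state();print(s["time_s"],s["position"],s["force"],s["tcp_rot"])
cv2.imwrite("pics/c2.png",cv2.resize(S["img"][160:280,280:400,::-1],None,fx=5,fy=5,interpolation=2))
for x in pinpoint(S,"knob")[:2]: print(x["confidence"],atz(S,x["xy"],.056))
```

```text
5.2333 [0.52323316 0.03598115 0.04098765] [ 0.04299657  0.37864568 -0.74738418] [[ 9.99547254e-01  3.00857483e-02 -3.66941234e-04]
 [ 3.00858005e-02 -9.99547310e-01  1.37669079e-04]
 [-3.62633247e-04 -1.48646470e-04 -9.99999923e-01]]
0.52 [0.51951057 0.05410128 0.056     ]
```

View pics/c2.png

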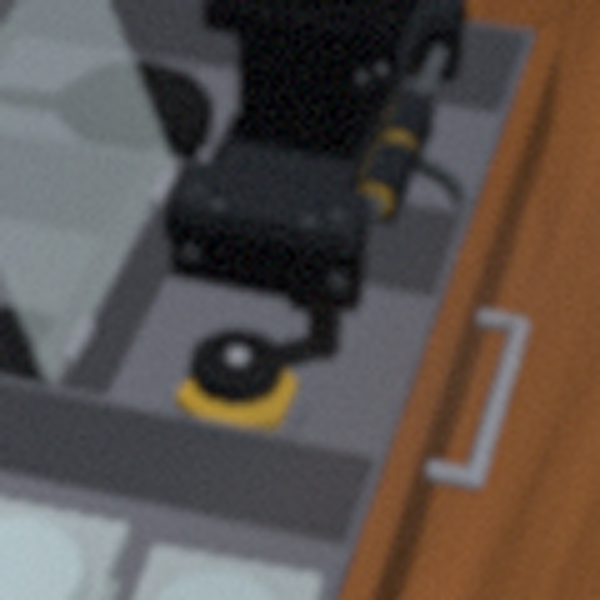

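Emit:
move_arm --increments '[[[-0.074,-0.053,0],[0,0,0],1],[[-0.074,-0.053,0],[0,0,0],1],[[0,0,0],[0,0,0],1]]'

```text
time_s: 5.53
position: [0.5182, 0.0393, 0.041]
tcp_rot: [[1.0, 0.03, -0.001], [0.03, -1.0, 0.0], [-0.001, -0.0, -1.0]]
force: [-0.4, -0.7, -0.8]
opening: 0.004
grasp_force: 0.1
```

Emit:
move_arm --increments '[[[-0.035,-0.035,0],[0,0,0],1],[[-0.035,-0.035,0],[0,0,0],1],[[0,0,0],[0,0,0],1]]'

```text
time_s: 5.78
position: [0.5164, 0.0412, 0.041]
tcp_rot: [[1.0, 0.03, -0.0], [0.03, -1.0, 0.0], [-0.0, -0.0, -1.0]]
force: [0.5, -0.1, -0.2]
opening: 0.005
grasp_force: 0.1
```

Emit:
move_arm --increments '[[[-0.035,-0.035,0],[0,0,0],1],[[-0.035,-0.035,0],[0,0,0],1],[[0,0,0],[0,0,0],1]]'

```text
time_s: 6.03
position: [0.5143, 0.0432, 0.041]
tcp_rot: [[1.0, 0.03, -0.0], [0.03, -1.0, 0.0], [-0.0, -0.0, -1.0]]
force: [0.2, -0.2, -0.0]
opening: 0.005
grasp_force: 0.1
```

Emit:
move_arm --increments '[[[-0.035,-0.035,0],[0,0,0],1],[[-0.035,-0.035,0],[0,0,0],1],[[0,0,0],[0,0,0],1]]'

```text
time_s: 6.28
position: [0.5121, 0.0453, 0.041]
tcp_rot: [[1.0, 0.03, -0.0], [0.03, -1.0, 0.0], [-0.0, -0.0, -1.0]]
force: [0.6, -0.5, 0.1]
opening: 0.003
grasp_force: 0.1
```

Emit:
move_arm --increments '[[[-0.03,-0.035,0],[0,0,0],1],[[-0.03,-0.035,0],[0,0,0],1],[[0,0,0],[0,0,0],1]]'

```text
time_s: 6.53
position: [0.5103, 0.0473, 0.0411]
tcp_rot: [[1.0, 0.03, -0.0], [0.03, -1.0, 0.0], [-0.0, -0.0, -1.0]]
force: [0.3, -0.1, -0.4]
opening: 0.005
grasp_force: 0.1
```

Emit:
move_arm --increments '[[[-0.025,-0.035,0],[0,0,0],1],[[-0.025,-0.035,0],[0,0,0],1],[[0,0,0],[0,0,0],1]]'

```text
time_s: 6.78
position: [0.5087, 0.0494, 0.041]
tcp_rot: [[1.0, 0.03, -0.0], [0.03, -1.0, 0.0], [-0.0, -0.0, -1.0]]
force: [-0.4, -0.3, 1.0]
opening: 0.002
grasp_force: 0.1
```

Emit:
move_arm --increments '[[[-0.025,-0.035,0],[0,0,0],1],[[-0.025,-0.035,0],[0,0,0],1],[[0,0,0],[0,0,0],1]]'

```text
time_s: 7.03
position: [0.5071, 0.0514, 0.041]
tcp_rot: [[1.0, 0.03, -0.0], [0.03, -1.0, 0.0], [-0.0, -0.0, -1.0]]
force: [0.5, 0.5, 0.4]
opening: 0.009
grasp_force: 0.1
```

Run:
```python
from h import *
S=capture("side");s=read_state();print(s["time_s"],s["position"],s["force"])
for x in pinpoint(S,"knob")[:2]: print(x["confidence"],atz(S,x["xy"],.056))
cv2.imwrite("pics/c3.png",cv2.resize(S["img"][160:280,280:400,::-1],None,fx=5,fy=5,interpolation=2))
```

```text
7.0833 [0.5071553  0.05137505 0.04104135] [-0.26236053  0.35121941 -0.1551971 ]
0.84 [0.51087083 0.06307882 0.056     ]
0.44 [0.54576221 0.12507081 0.056     ]
```

View pics/c3.png

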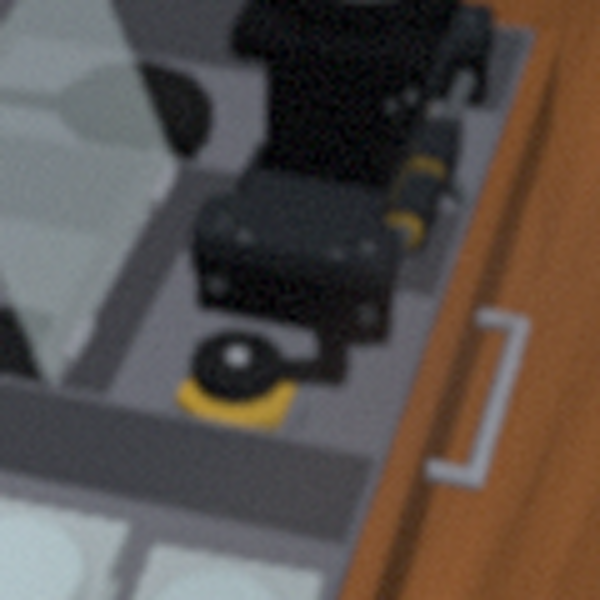

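Emit:
move_arm --increments '[[[-0.015,-0.04,0],[0,0,0],1],[[-0.015,-0.04,0],[0,0,0],1],[[0,0,0],[0,0,0],1]]'

```text
time_s: 7.38
position: [0.5062, 0.0538, 0.041]
tcp_rot: [[1.0, 0.03, -0.0], [0.03, -1.0, 0.0], [-0.0, -0.0, -1.0]]
force: [-0.4, -0.6, -0.3]
opening: 0.005
grasp_force: 0.1
```

Emit:
move_arm --increments '[[[-0.015,-0.04,0],[0,0,0],1],[[-0.015,-0.04,0],[0,0,0],1],[[0,0,0],[0,0,0],1]]'

```text
time_s: 7.63
position: [0.5053, 0.0561, 0.0411]
tcp_rot: [[1.0, 0.03, -0.0], [0.03, -1.0, -0.0], [-0.0, 0.0, -1.0]]
force: [-1.8, -1.1, -0.8]
opening: 0.002
grasp_force: 0.4
```

Emit:
move_arm --increments '[[[-0.01,-0.04,0],[0,0,0],1],[[-0.01,-0.04,0],[0,0,0],1],[[0,0,0],[0,0,0],1]]'

```text
time_s: 7.88
position: [0.5049, 0.0579, 0.0411]
tcp_rot: [[1.0, 0.031, 0.0], [0.031, -1.0, -0.001], [0.0, 0.001, -1.0]]
force: [-1.2, -4.9, 0.6]
opening: 0.004
grasp_force: 2.2
```

Emit:
move_arm --increments '[[[0,-0.03,0],[0,0,0],1],[[0,0,0],[0,0,0],1]]'

```text
time_s: 8.05
position: [0.5047, 0.0586, 0.0411]
tcp_rot: [[1.0, 0.031, -0.0], [0.031, -1.0, -0.001], [-0.0, 0.001, -1.0]]
force: [-0.9, -6.4, 0.5]
opening: 0.004
grasp_force: 2.9
```

Emit:
move_arm --increments '[[[0,0,0],[0,0,0],1],[[0,0,0],[0,0,0],1]]'

```text
time_s: 8.22
position: [0.5047, 0.0586, 0.0411]
tcp_rot: [[1.0, 0.031, -0.0], [0.031, -1.0, -0.001], [-0.0, 0.001, -1.0]]
force: [-0.7, -6.8, 2.4]
opening: 0.006
grasp_force: 2.8
```

Emit:
move_arm --increments '[[[0,-0.035,0],[0,0,0],1],[[0,0,0],[0,0,0],1],[[0,0,0],[0,0,0],1],[[0,0,0],[0,0,0],1]]'

```text
time_s: 8.55
position: [0.5046, 0.0593, 0.0411]
tcp_rot: [[1.0, 0.031, -0.0], [0.031, -1.0, -0.001], [-0.001, 0.001, -1.0]]
force: [-1.5, -7.8, 0.8]
opening: 0.006
grasp_force: 3.7
```

Emit:
move_arm --increments '[[[0,0,0],[0,0,0],1],[[0,0,0],[0,0,0],1],[[0,0,0],[0,0,0],1],[[0,0,0],[0,0,0],1],[[0,0,0],[0,0,0],1],[[0,0,0],[0,0,0],1],[[0,0,0],[0,0,0],1],[[0,0,0],[0,0,0],1]]'

```text
time_s: 9.22
position: [0.5046, 0.0592, 0.0411]
tcp_rot: [[1.0, 0.031, -0.0], [0.031, -1.0, -0.001], [-0.0, 0.001, -1.0]]
force: [-0.6, -7.0, 0.6]
opening: 0.006
grasp_force: 3.7
```

Emit:
move_arm --increments '[[[0,-0.015,0],[0,0,0],1],[[0,0,0],[0,0,0],1],[[0,0,0],[0,0,0],1],[[0,0,0],[0,0,0],1]]'

```text
time_s: 9.55
position: [0.5045, 0.0594, 0.0411]
tcp_rot: [[1.0, 0.031, -0.001], [0.031, -1.0, -0.002], [-0.001, 0.002, -1.0]]
force: [-1.7, -7.9, 1.2]
opening: 0.006
grasp_force: 4.2
```

Run:
```python
from h import *
F=[]
for i in range(12):
    S=capture("side");F.append(np.array(read_state()["force"]))
print(np.mean(F,0),np.std(F,0),np.linalg.norm(np.mean(F,0)))
for l in("knob","insert_mark"):
  for x in pinpoint(S,l)[:1]: print(l,x["confidence"],atz(S,x["xy"],.056 if l=="knob" else .024))
```

```text
[-1.19796699 -8.50599689  0.89887305] [0.4995655  0.48011127 0.40162028] 8.636844374616642
knob 0.86 [0.50552804 0.06971436 0.056     ]
insert_mark 0.81 [0.55733549 0.08925555 0.024     ]
```

Emit:
move_arm --increments '[[[0,0,0],[0,0,0],1],[[0,0,0],[0,0,0],1],[[0,0,0],[0,0,0],1],[[0,0,0],[0,0,0],1],[[0,0,0],[0,0,0],1],[[0,0,0],[0,0,0],1],[[0,0,0],[0,0,0],1],[[0,0,0],[0,0,0],1],[[0,0,0],[0,0,0],1],[[0,0,0],[0,0,0],1],[[0,0,0],[0,0,0],1],[[0,0,0],[0,0,0],1],[[0,0,0],[0,0,0],1],[[0,0,0],[0,0,0],1],[[0,0,0],[0,0,0],1],[[0,0,0],[0,0,0],1],[[0,0,0],[0,0,0],1],[[0,0,0],[0,0,0],1],[[0,0,0],[0,0,0],1],[[0,0,0],[0,0,0],1]]'

```text
time_s: 11.92
position: [0.5046, 0.0595, 0.0411]
tcp_rot: [[1.0, 0.031, -0.001], [0.031, -1.0, -0.002], [-0.001, 0.002, -1.0]]
force: [-1.4, -8.9, 0.8]
opening: 0.001
grasp_force: 4.2
```

Emit:
move_arm --increments '[[[0,0.1,0],[0,0,0],1],[[0,0.2,0],[0,0,0],1],[[0,0.2,0],[0,0,0],1],[[0,0,-0.6],[0,0,0],1],[[0,0,-0.95],[0,0,0],1],[[0,0,-0.95],[0,0,0],1],[[0,0,-0.95],[0,0,0],1],[[0,0,-0.95],[0,0,0],1],[[0,0,-0.95],[0,0,0],1],[[0,0,-0.95],[0,0,0],1],[[0,0,-0.95],[0,0,0],1],[[0,0,0],[0,0,0],1],[[0,0,0],[0,0,0],1]]'

```text
time_s: 13.0
position: [0.506, 0.0458, 0.2602]
tcp_rot: [[1.0, 0.03, 0.004], [0.03, -1.0, 0.0], [0.004, -0.0, -1.0]]
force: [-1.0, 0.2, -0.8]
opening: 0.006
grasp_force: 0.0
```

Run:
```python
from h import *
import rig
S=capture("side");T=capture("top");s=read_state();print(s["time_s"],s["position"],s["force"],getattr(rig,"grip_point_offset",None))
for c in(S,T):
  for l in("knob","flap_edge","flap_hinge"):
    for x in pinpoint(c,l)[:1]: print(l,x["confidence"],np.array(x["xy"])*[640,400],atz(c,x["xy"],.056))
```

```text
13.1 [0.50415914 0.04594191 0.25768824] [ 1.4691435   0.02882965 -0.34432171] 0.0187
knob 0.78 [347.712 225.8  ] [0.50304518 0.06884212 0.056     ]
flap_edge 0.93 [277.632 161.68 ] [ 0.7431648  -0.11506137  0.056     ]
flap_hinge 0.81 [303.616 207.28 ] [0.61169959 0.04028135 0.056     ]
```

Emit:
move_arm --increments '[[[0.82,-0.06,0],[0,0,0],1],[[0.82,-0.06,0],[0,0,0],1],[[0.82,-0.06,0],[0,0,0],1],[[0.82,-0.06,0],[0,0,0],1],[[0.82,-0.06,0],[0,0,0],1],[[0.82,-0.06,0],[0,0,0],1],[[0.82,-0.06,0],[0,0,0],1],[[0.82,-0.06,0],[0,0,0],1],[[0,0,0],[0,0,0],1],[[0,0,0.6],[0,0,0],1],[[0,0,0.9],[0,0,0],1],[[0,0,0.9],[0,0,0],1],[[0,0,0.9],[0,0,0],1],[[0,0,0],[0,0,0],1],[[0,0,0],[0,0,0],1],[[0,0,0],[0,0,0],1]]'

```text
time_s: 14.73
position: [0.7022, 0.066, 0.1607]
tcp_rot: [[1.0, 0.03, 0.002], [0.03, -1.0, -0.0], [0.002, 0.0, -1.0]]
force: [0.2, -0.3, 0.8]
opening: 0.007
grasp_force: 0.0
```

Run:
```python
from h import *
S=capture("side");s=read_state();print(s["time_s"],s["position"],s["force"])
pose=(.5842,.0652,.0337)
for x in pinpoint(S,"flap_edge")[:1]:
    e=np.array(x["xy"])*[640,400]
    g=lambda t:proj(S,D(pose,(.0165-.134*np.cos(t[0]),0,.0625+.134*np.sin(t[0]))))-e
    q=least_squares(g,[1.8]);print("flap",x["confidence"],e,q.x,q.fun)
cv2.imwrite("pics/c4.png",cv2.resize(S["img"][100:300,200:440,::-1],None,fx=3,fy=3,interpolation=2))
```

```text
14.7833 [0.70278625 0.06600526 0.16165387] [ 1.353456   -0.42483572  0.0525278 ]
flap 0.97 [281.28 157.88] [1.90273672] [0.00940722 0.05907673]
```

View pics/c4.png

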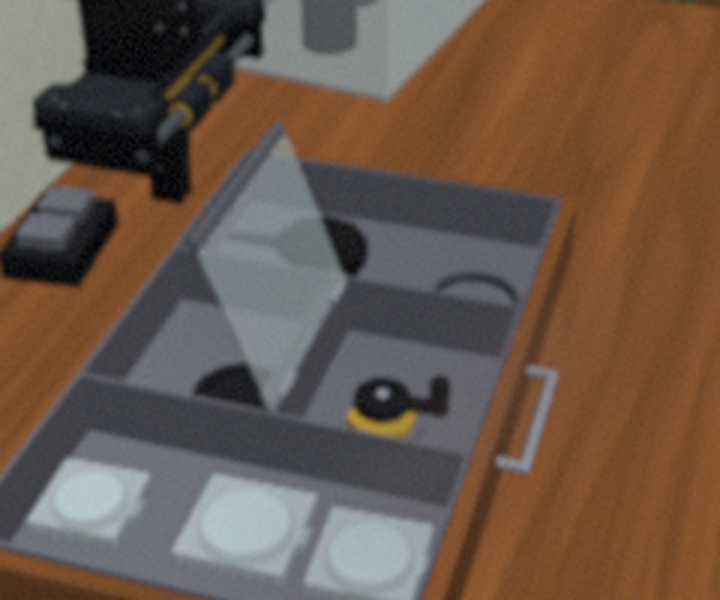

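Emit:
move_arm --increments '[[[-0.42,0,0],[0,0,0],1],[[-0.42,0,0],[0,0,0],1],[[-0.42,0,0],[0,0,0],1],[[-0.42,0,0],[0,0,0],1],[[-0.233,0,0],[0,0,0],1],[[-0.233,0,0],[0,0,0],1],[[-0.233,0,0],[0,0,0],1],[[-0.233,0,0],[0,0,0],1],[[-0.233,0,0],[0,0,0],1],[[-0.233,0,0],[0,0,0],1],[[0,0,0],[0,0,0],1]]'

```text
time_s: 15.75
position: [0.6071, 0.0634, 0.1592]
tcp_rot: [[1.0, 0.03, -0.003], [0.03, -1.0, 0.0], [-0.003, -0.0, -1.0]]
force: [-0.1, 1.0, -0.5]
opening: 0.003
grasp_force: 0.0
```

Emit:
move_arm --increments '[[[-0.225,0,-0.025],[0,0,0],1],[[-0.225,0,-0.025],[0,0,0],1],[[-0.225,0,-0.025],[0,0,0],1],[[-0.225,0,-0.025],[0,0,0],1],[[-0.21,0,0.088],[0,0,0],1],[[-0.21,0,0.088],[0,0,0],1],[[-0.21,0,0.088],[0,0,0],1],[[-0.21,0,0.088],[0,0,0],1],[[0,0,0],[0,0,0],1]]'

```text
time_s: 16.5
position: [0.5544, 0.0619, 0.1511]
tcp_rot: [[1.0, 0.03, -0.004], [0.03, -1.0, 0.0], [-0.004, -0.0, -1.0]]
force: [0.0, -0.0, -0.5]
opening: 0.003
grasp_force: 0.0
```

```bash
cat > fl.py <<'E'
from h import *
S=capture("side");s=read_state();print(s["time_s"],s["position"],s["force"])
pose=(.5842,.0652,.0337)
for x in pinpoint(S,"flap_edge")[:1]:
    e=np.array(x["xy"])*[640,400]
    g=lambda t:proj(S,D(pose,(.0165-.134*np.cos(t[0]),0,.0625+.134*np.sin(t[0]))))-e
    q=least_squares(g,[.8]);print("flap",x["confidence"],e,q.x,q.fun)
E
python3 fl.py
```

```text
16.55 [0.55542631 0.061861   0.15138151] [ 0.48351318 -0.39711656 -0.14347861]
flap 0.62 [336.704 175.   ] [1.00078055] [ 1.1860452  -1.60758535]
```

Emit:
move_arm --increments '[[[-0.216,0,0.16],[0,0,0],1],[[-0.216,0,0.16],[0,0,0],1],[[-0.216,0,0.16],[0,0,0],1],[[-0.138,0,0.183],[0,0,0],1],[[-0.138,0,0.183],[0,0,0],1],[[-0.138,0,0.183],[0,0,0],1],[[-0.138,0,0.183],[0,0,0],1],[[-0.09,0,0.21],[0,0,0],1],[[-0.09,0,0.21],[0,0,0],1],[[-0.09,0,0.21],[0,0,0],1],[[-0.09,0,0.21],[0,0,0],1],[[-0.025,0,0.15],[0,0,0],1],[[-0.025,0,0.15],[0,0,0],1],[[-0.025,0,0.1],[0,0,0],1],[[0,0,0],[0,0,0],1],[[0,0,0],[0,0,0],1]]'

```text
time_s: 17.93
position: [0.508, 0.0603, 0.0783]
tcp_rot: [[1.0, 0.03, -0.0], [0.03, -1.0, 0.0], [-0.0, -0.0, -1.0]]
force: [-0.8, 1.1, -0.1]
opening: 0.003
grasp_force: 0.0
```

```bash
python3 fl.py
```

```text
17.9833 [0.50814616 0.06023052 0.07846234] [-0.47457276 -0.32450164 -0.18908593]
flap 0.73 [365.888 217.92 ] [0.1335948] [ 0.00175665 -0.00016165]
```

Emit:
move_arm --increments '[[[0,0,0.08],[0,0,0],1],[[0,0,0.08],[0,0,0],1],[[0,0,0.08],[0,0,0],1],[[0,0,0.08],[0,0,0],1],[[0,0,0],[0,0,0],1]]'

```text
time_s: 18.45
position: [0.5077, 0.0602, 0.0683]
tcp_rot: [[1.0, 0.03, -0.001], [0.03, -1.0, 0.0], [-0.001, -0.0, -1.0]]
force: [-0.2, -0.9, -0.5]
opening: 0.004
grasp_force: 0.0
```

Emit:
move_arm --increments '[[[0,0,0.05],[0,0,0],1],[[0,0,0.05],[0,0,0],1],[[0,0,0],[0,0,0],1]]'

```text
time_s: 18.7
position: [0.5079, 0.0603, 0.0668]
tcp_rot: [[1.0, 0.03, 0.0], [0.03, -1.0, -0.0], [0.0, 0.0, -1.0]]
force: [-2.2, 0.7, 9.3]
opening: 0.006
grasp_force: 4.2
```

```bash
python3 fl.py
```

```text
18.75 [0.50793546 0.06025861 0.06677002] [-1.70716878 -0.01978043  8.45804754]
flap 0.88 [369.792 220.92 ] [0.07519948] [-3.7285602   0.07620486]
```

Emit:
move_arm --increments '[[[0,0,0.04],[0,0,0],1],[[0,0,0],[0,0,0],1],[[0,0,0],[0,0,0],1],[[0,0,0],[0,0,0],1]]'

```text
time_s: 19.13
position: [0.5079, 0.0603, 0.0666]
tcp_rot: [[1.0, 0.03, 0.001], [0.03, -1.0, -0.0], [0.001, 0.0, -1.0]]
force: [-4.2, -0.7, 17.7]
opening: 0.005
grasp_force: 8.6
```

Emit:
move_arm --increments '[[[0,0,-0.2],[0,0,0],1],[[0,0,-0.5],[0,0,0],1],[[0,0,-0.95],[0,0,0],1],[[0,0,-0.95],[0,0,0],1],[[0,0,-0.95],[0,0,0],1],[[0,0,-0.95],[0,0,0],1],[[0,0.9,0],[0,0,0],1],[[0,0.9,0],[0,0,0],1],[[0,0.9,0],[0,0,0],1],[[0,0.9,0],[0,0,0],1],[[0,0.9,0],[0,0,0],1],[[0,0.9,0],[0,0,0],1],[[0,0.9,0],[0,0,0],1],[[0,0.9,0],[0,0,0],1],[[0,0,0],[0,0,0],1],[[0,0,0],[0,0,0],1],[[0,0,0],[0,0,0],1]]'

```text
time_s: 20.55
position: [0.5139, -0.155, 0.1993]
tcp_rot: [[1.0, 0.03, -0.001], [0.03, -1.0, 0.001], [-0.001, -0.001, -1.0]]
force: [-1.0, 0.5, -1.0]
opening: 0.005
grasp_force: 0.0
```

Run:
```python
exec(open("fl.py").read())
cv2.imwrite("pics/c5.png",cv2.resize(S["img"][130:320,200:440,::-1],None,fx=3,fy=3,interpolation=2))
```

```text
20.6 [ 0.51390836 -0.15450653  0.19934851] [-0.96987422  0.31042257  0.25895937]
flap 0.75 [366.016 221.   ] [0.0751453] [ 0.04749749 -0.00096732]
```

View pics/c5.png

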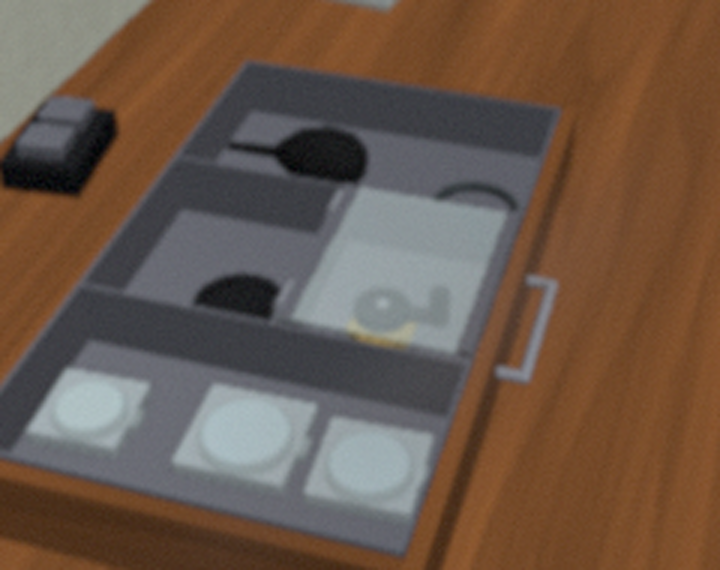

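The picture shows the flap lying level on the compartment walls, with the lever still pointing toward the robot and the bystanders where they were. I'm handing in.

```bash
python3 -c "
from rig import *
print(hand_in())"
```

```text
the job is handed in; nothing more can be done
None
```

The job is handed in, with no verdict returned: the lever is tight and took about 8.6 N (measured at the wrist) for over 2 s, the flap is shut, and the last picture shows the other items where they lay; I could not directly check the force on the hidden seat or the final insert mark.

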